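# Put the slide box away in its locker

### The arm

A 6-joint arm with a two-finger parallel gripper is mounted at the origin on a cart in front of the work surface, level with it; the furniture and walls round the work are solid. World frame = base frame: x ahead of the robot, y to its left, z up, the work surface at z = 0. Lengths are in m, angles in rad, forces in N, time in s.
With the tool pointing down it reaches from about 0.35 to 0.775 m from the base axis. Payload 5.5 kg.
Tool frame: the origin (TCP) lies midway between the tips of the shut fingers; the grasp point (between the pads) lies 19 mm behind it; z points along the fingers, y is the direction in which the jaws open and shut (so a half turn about z gives the same grasp; the last joint's range is limited). The gripper opens to 85 mm and grips with 20 to 120 N. Pads are 22 mm wide; open, the fingers measure 114 mm over their backs; the gripper's body (76 mm by 85 mm) begins 54 mm behind the grasp point. The pads swing forward as they close: fully open they stand 13 mm farther back than shut.
Start: joints at [-1.335, 0.313, 0.046, 1.304, 0, 1.431], TCP at [0.211, -0.535, 0.231] pointing down, gripper open.
Joint ranges: [-2.76, 2.76], [-0.86, 1.69], [-1.03, 1.26], [-2.2, 2.34], [-1.47, 1.5], [-3.14, 3.14]. Speed limits (rad/s): [2.57, 2.57, 3.14, 3.14, 3.14, 3.14].

### API

Orientations are given as a unit quaternion [w, x, y, z].
In Python, from workcell import env gives the robot as it stands.
- The arm moves only by the shell command python3 -m creep 'ROWS' [OPENING] [FORCE]. ROWS is JSON, a list of rows, each a list of 6 numbers: the shift along the tool's x, y, z in m, then the turn, a rotation vector about the tool's x, y, z in degrees. A call has exactly 8 rows; each row is the pose to reach, as a shift and turn from the pose commanded when the call began, along the tool's axes at that moment; what a row does not reach only later rows make up. A row lasts 1/10 s, in which the tool goes at most 50 mm and 8.59 degrees, less where a joint would pass 70% of its speed; a pose out of reach is approached as far as the arm can. A call with a gripper value outside its range is refused whole. OPENING is the finger opening in m, from 0 to 0.0854, set as the call begins (- or left out, the last holds). The fingers move at their own pace and stop on an object; FORCE is the grip in N (left out, the last holds). Time passes only in rows, so rows that repeat a pose let the fingers close, or fill a call up. It gives the time, the measured TCP pose, the force and the opening at its end, in the units of the state.
- env.get_state(): the state, without advancing time (a new reading comes with each control period).
- env.read_camera(name): name is "scene" or "top" or "wrist"; returns (picture, depth): 384x512x3 uint8, blue, green, red; 384x512 float32, m along the optical axis (not along the pixel's ray), 0 where there is no reading.
- env.camera_params(name): a dict with "fx", "fy", "cx", "cy" (pixels), "k1" (the pictures are not rectified: a ray, as slopes to the right and down, at radius r is drawn at 1 + k1 r^2 times it, then the intrinsics apply), "position" and "orientation" of the camera in the world. Camera axes: x right, y up, looking along -z (the intrinsics and any distortion apply to the point x, -y, -z); pixel columns grow to the right and rows downward; lengths in m; the calibration is good to about 2 mm. A picture is of the moment at which its call begins: read the wrist's pose just before it. camera_params takes no time and is no camera call; for the wrist camera it gives the pose at the moment of the call.
- env.hand_in(): hands the job in, once; it reports no verdict.
The state is a dict: "clock": time; "joint_pos": joint angles; "qvel": joint speeds; "tau": joint torques, N m; "tcp_pos": TCP position; "orientation": TCP orientation; "wrist_force": force on the tool from outside, world axes, zero at the start; "ft_torque": the same for the moment, N m; "finger_gap": finger opening in m.
Only numpy, scipy, OpenCV 4.12 (cv2) and the standard library are available. Lean on these libraries where they do the work, as an engineer would, in place of code of your own. Each camera call takes 0.05 s, during which the arm holds its last target. There are 200 camera calls.

### The job

The blue slide box stands with its lid open on the pulled-out tray of the small bench-top locker. First push its lid over and down with the fingertips until it is fully shut, while the tray is still out; then push the tray's blue front panel gently until the tray is fully home in the locker, without ramming it against the stop (there is glass in the box). Only push: do not lift the box or take it out of the tray, and leave the things standing around undisturbed.

Things in the scene. Friction and masses are not known exactly. Their poses are not given: they have to be found in the camera images.
- slide_locker: Grey metal locker fixed on the bench, 170 mm deep (x), 178 mm wide (y), 78 mm high, open at its front, where the tray slides out. Origin: centre of its underside, on the bench; x points from its open front to its back, y to its left, z up. The front face is at x = -0.085. The opening is 158 mm wide and its roof's underside is 68 mm above the bench, so the box passes in only with its lid shut
- tray (a joint): Pull-out tray of the locker: how far it is out, in m; 0 = fully home, front panel against the locker's face, 0.15 = as far out as it goes. It comes to a rigid stop at 0. It slides along the locker's x axis (closing towards +x) and takes 1 to 2 N to move. The tray is a shallow aluminium pan, inside 129 x 146 mm, floor 13 mm and rim 29 mm above the bench
- tray_front (a point): Middle of the outer face of the tray's blue front panel, 40 mm above the bench; it moves with the tray and has the locker's axes (push along +x). The panel is 178 mm wide, 10 mm thick and reaches from 6 to 72 mm above the bench
- slide_box: Blue slide box, loose on the tray's floor, 160 g in all. 100 mm long (x) by 86 mm wide (y), 36 mm high when shut. Origin: centre of its underside; z up; its x points from the lip at its front to the lid's hinge, and in the tray that is roughly to the locker's left, give or take 12 degrees
- lid_hinge (a point): Middle of the lid's hinge line: in the box's frame at x = 0.051, z = 0.022; has the box's axes (the hinge line runs along y). The open lid stands up from here: a shallow cap 97 mm long from hinge to lip, 86 mm wide and 14 mm deep, with its hollow side towards the box, so its outer side lies up to about 33 mm beyond the hinge (towards +x of the box) and its top edge about 100 mm above the hinge
- slide_box_lid (a joint): The lid's angle in rad: 0 = shut, 1.75 = fully open, leaning back about 10 degrees beyond upright. Above about 1.4 it stays back by its own weight; pushed below that it sinks shut by itself, but slowly (5 s or more, the hinge is damped), unless pushed down with a few newtons; a shut lid's top is 14 mm above the hinge
- grey_box: Bystander, not to be moved: closed pale-grey slide box, 100x86x36 mm, to the right. Origin: centre of its underside
- petri_dish: Bystander, not to be moved: clear round dish, 64 mm across, 17 mm high, to the left. Origin: centre of its underside
- green_cassette: Bystander, not to be moved: pale green tissue cassette, 28x40x13 mm, to the left. Origin: centre of its underside
- forceps: Bystander, not to be moved: steel forceps lying flat, 126 mm long, right of the tray. Origin: centre of its underside

How it is judged:
By the outcome, as a careful person would: the job done as asked, in the order asked, and still so for the second after the job is handed in, with the robot touching nothing.
It also fails if it takes over 48 s, if anything falls off the work surface, if the arm or the gripper's body presses on something with over 40 N, if the wrist force passes 120 N, or if a joint passes its speed limit or range.

## Working session

There is one attempt and no reset: what is moved stays moved. The work goes in short steps, Python scripts to look and compute and a shell command to move; the robot and the scene stay as the last step left them, time stands still between calls to the robot, and variables do not carry over. Pictures are saved under pics/ and viewed, about 8 in all and at most 12, crops included, and the job is handed in when it is done.

```bash
mkdir -p pics; ls; cat > h.py <<'E'
import numpy as np, cv2
from scipy.spatial.transform import Rotation as R
from workcell import env
def rot(q): return R.from_quat([q[1],q[2],q[3],q[0]]).as_matrix()
def cloud(name):
    p=env.camera_params(name); img,d=env.read_camera(name)
    v,u=np.mgrid[0:384,0:512].astype(np.float32)
    K=np.array([[p['fx'],0,p['cx']],[0,p['fy'],p['cy']],[0,0,1.]])
    n=cv2.undistortPoints(np.stack([u.ravel(),v.ravel()],1)[:,None].astype(np.float64),K,np.array([p['k1'],0,0,0,0.]))[:,0]
    z=d.ravel(); pc=np.stack([n[:,0]*z,-n[:,1]*z,-z],1)
    w=pc@rot(p['orientation']).T+np.array(p['position'])
    w[z==0]=np.nan
    return img,w.reshape(384,512,3)
E
python3 - <<'E'
from h import *
s=env.get_state(); print(s)
ims=[]
for n in ("scene","top"):
    img,w=cloud(n); np.savez('pics/'+n+'.npz',img=img,w=w); cv2.imwrite(f'pics/{n}0.png',img)
    p=env.camera_params(n);print(n,p)
E
```

```text
pics
{'clock': 0.0, 'joint_pos': array([-1.33460310e+00,  3.14056239e-01,  4.49516345e-02,  1.30360229e+00,
       -1.00700058e-05,  1.43123090e+00]), 'qvel': array([-0.00023283,  0.00141411, -0.00111933, -0.00077452,  0.00138777,
       -0.00054769]), 'tau': array([-8.16533193e-04, -4.80626965e+01,  2.98534173e+01,  1.92902167e-02,
       -1.55065741e-04, -2.63136849e-05]), 'tcp_pos': array([ 0.21089495, -0.53436286,  0.23036593]), 'orientation': array([-9.53928272e-04,  9.82402086e-01,  1.86775879e-01, -5.11647712e-05]), 'wrist_force': array([ 0.75622276,  0.29014306, -0.61142396]), 'ft_torque': array([-0.00479416, -0.01939859,  0.02236554]), 'finger_gap': 0.08508618143855634}
scene {'fx': 363.38354913803005, 'fy': 363.38354913803005, 'cx': 255.79486242744534, 'cy': 193.40163520950125, 'k1': -0.0603677893582785, 'position': array([0.02809386, 0.69914724, 0.75041449]), 'orientation': array([-0.26766135, -0.14224812,  0.4191534 ,  0.85582317])}
top {'fx': 355.4409486157876, 'fy': 355.4409486157876, 'cx': 254.10415453670535, 'cy': 187.70560969160877, 'k1': -0.040696059377343774, 'position': array([ 0.42749792, -0.02840201,  1.22293676]), 'orientation': array([-0.70554958, -0.03953358,  0.02696572,  0.70704295])}
```

View pics/scene0.png

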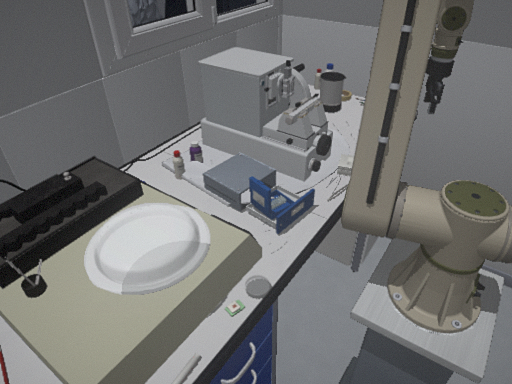

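View pics/top0.png

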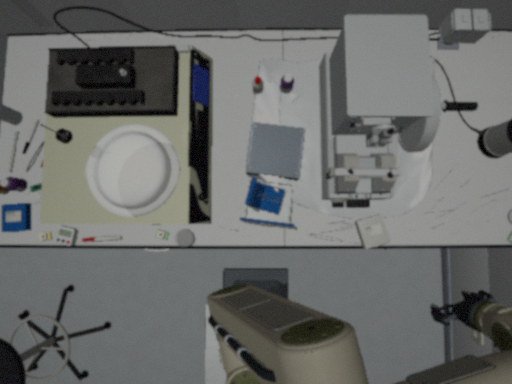

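The top view shows the locker (roof near 275,150), the tray with the blue box (265,195), the blue front panel (268,224), and the microscope just to the right. The lid stands at the box's left side.

```bash
python3 - <<'E'
from h import *
for n,roi in (("top",(235,320,110,235)),("scene",(195,325,145,235))):
    f=np.load('pics/'+n+'.npz'); img,w=f['img'],f['w']; a,b,c,d=roi
    cv2.imwrite(f'pics/c_{n}.png',cv2.resize(img[c:d,a:b],None,fx=5,fy=5,interpolation=cv2.INTER_CUBIC)[:600,:800])
    hsv=cv2.cvtColor(img,cv2.COLOR_BGR2HSV); m=cv2.inRange(hsv,(100,120,40),(125,255,255))
    mm=np.zeros_like(m); mm[c:d,a:b]=m[c:d,a:b]
    nl,lab,st,_=cv2.connectedComponentsWithStats(mm)
    for i in range(1,nl):
        if st[i,4]<15: continue
        p=w[lab==i]; p=p[~np.isnan(p[:,0])]
        print(n,st[i],'min',p.min(0).round(3),'max',p.max(0).round(3),'med',np.median(p,0).round(3))
        q=p[:,:2]; r=cv2.minAreaRect((q*1000).astype(np.float32)); print('   rect',r)
        for z0 in np.arange(0,.16,.02):
            k=p[(p[:,2]>z0)&(p[:,2]<z0+.02)]
            if len(k)>5: print('    z',round(z0,2),len(k),cv2.minAreaRect((k[:,:2]*1000).astype(np.float32)))
    # locker roof
    sub=w[c:d,a:b].reshape(-1,3); k=sub[(abs(sub[:,2]-.078)<.006)&(sub[:,0]>.44)&(sub[:,1]>-.2)]
    if len(k): print('roof',len(k),k.min(0),k.max(0),cv2.minAreaRect((k[:,:2]*1000).astype(np.float32)))
E
```

```text
top [246 178  38  35 770] min [ 0.458 -0.105  0.008] max [0.561 0.016 0.138] med [ 0.508 -0.041  0.016]
   rect ((508.6111145019531, -44.70079803466797), (107.90067291259766, 82.61067962646484), 75.1102066040039)
    z 0.0 568 ((507.6416320800781, -50.71986389160156), (94.60702514648438, 79.5755615234375), 73.89277648925781)
    z 0.02 94 ((505.353515625, -47.56324768066406), (100.19413757324219, 77.96760559082031), 74.46513366699219)
    z 0.04 8 ((526.5008544921875, -4.985141754150391), (3.749767541885376, 51.155029296875), 81.90615844726562)
    z 0.12 98 ((520.8432006835938, 1.7339344024658203), (12.162039756774902, 82.35986328125), 74.79190826416016)
top [270 222  23   4  26] min [ 0.415 -0.13   0.065] max [ 0.425 -0.059  0.076] med [ 0.418 -0.099  0.071]
   rect ((418.9266662597656, -94.38229370117188), (71.53666687011719, 4.533851146697998), 83.90676879882812)
    z 0.06 26 ((418.9266662597656, -94.38229370117188), (71.53666687011719, 4.533851146697998), 83.90676879882812)
roof 2766 [ 0.44115298 -0.1757787   0.07203947] [0.75467996 0.03432751 0.0837673 ] ((588.6729736328125, -
[... 673 characters left out ...]
 -0.129  0.014] max [0.535 0.039 0.076] med [ 0.461 -0.058  0.038]
   rect ((460.1270751953125, -39.15641784667969), (124.70091247558594, 162.1993408203125), 9.581270217895508)
    z 0.0 59 ((486.9324951171875, -63.89139175415039), (64.66278839111328, 15.645079612731934), 74.73961639404297)
    z 0.02 47 ((482.1382751464844, -73.95110321044922), (54.62648010253906, 114.4130859375), 31.209617614746094)
    z 0.06 95 ((426.45904541015625, -45.09498596191406), (169.28530883789062, 9.849650382995605), 81.86719512939453)
roof 1671 [ 0.44037798 -0.17353579  0.07211168] [0.89654438 0.03819016 0.0839969 ] ((665.224609375, -77.22233581542969), (182.4353485107422, 472.5479736328125), 83.3471450805664)
```

View pics/c_top.png

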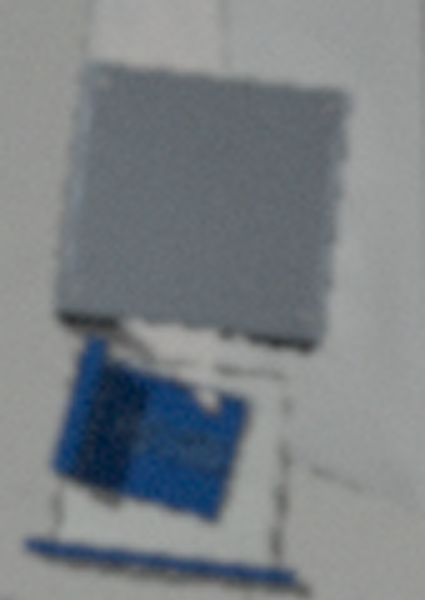

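View pics/c_scene.png

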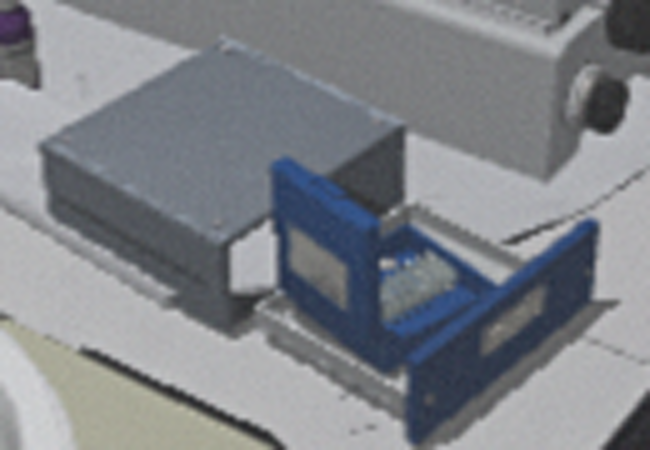

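```bash
cat >> h.py <<'E'
def go(*targets):
    """world targets (x,y,z,yaw of tool x deg) -> shift in tool axes and turn"""
    s=env.get_state(); M=rot(s['orientation']); 
    print('t',round(s['clock'],2),'tcp',s['tcp_pos'].round(4),'yaw',np.degrees(np.arctan2(M[1,0],M[0,0])).round(2),'z',M[:,2].round(3),'F',s['wrist_force'].round(2),'gap',round(s['finger_gap'],3),'q',s['joint_pos'].round(2))
    for x,y,z,a in targets:
        d=M.T@(np.array([x,y,z])-s['tcp_pos']); c,n=np.cos(np.radians(a)),np.sin(np.radians(a))
        T=np.array([[c,n,0],[n,-c,0],[0,0,-1.]]); r=np.degrees(R.from_matrix(M.T@T).as_rotvec())
        print((x,y,z,a),'->',(d*1000).round(1),'mm',r.round(1),'deg')
E
python3 - <<'E'
from h import *
f=np.load('pics/scene.npz'); img,w=f['img'],f['w']
hsv=cv2.cvtColor(img,cv2.COLOR_BGR2HSV); m=cv2.inRange(hsv,(100,120,40),(125,255,255))>0
p=w[m]; k=p[(p[:,2]>.05)&(p[:,2]<.13)&(p[:,0]>.46)&(p[:,0]<.58)&(abs(p[:,1]-.01)<.05)]
for _ in range(4):
    c=k.mean(0); n=np.linalg.svd(k-c)[2][2]; e=(k-c)@n; k=k[abs(e)<max(.002,2*e.std())]
print('lid plane',c,n*np.sign(n[1]),len(k), 'yaw of normal',np.degrees(np.arctan2(n[1],n[0])))
# front panel face & roof edges
for name in('top','scene'):
    w=np.load('pics/'+name+'.npz')['w'].reshape(-1,3)
    k=w[(abs(w[:,2]-.076)<.004)&(w[:,0]>.52)&(w[:,0]<.74)&(abs(w[:,1]+.07)<.13)]; print(name,'roof',cv2.boxPoints(cv2.minAreaRect((k[:,:2]*1000).astype(np.float32))).round())
    k=w[(w[:,2]>.06)&(w[:,2]<.078)&(w[:,0]>.38)&(w[:,0]<.45)&(abs(w[:,1]+.05)<.12)]; print('panel top',cv2.boxPoints(cv2.minAreaRect((k[:,:2]*1000).astype(np.float32))).round())
    g=np.full((14,22),np.nan)
    for i,x in enumerate(np.arange(.70,.18,-.04)):
        for j,y in enumerate(np.arange(.26,-.6,-.04)):
            q=w[(abs(w[:,0]-x)<.02)&(abs(w[:,1]-y)<.02),2]
            if len(q): g[i,j]=np.max(q)*1000
    if name=='top':
        print(' '*5,*[f'{y*100:4.0f}' for y in np.arange(.26,-.6,-.04)])
        for i,x in enumerate(np.arange(.70,.18,-.04)): print(f'{x*100:5.0f}',*[f'{v:4.0f}' for v in g[i]])
go((.25,-.32,.25,75),(.36,.0,.25,75),(.53,.085,.2,75))
E
```

```text
lid plane [0.51969447 0.01093355 0.11330516] [ 0.27531473  0.96108181 -0.02288141] 125 yaw of normal -105.98506777177134
top roof [[ 545. -156.]
 [ 736. -177.]
 [ 755.    2.]
 [ 565.   23.]]
panel top [[ 409. -135.]
 [ 420. -137.]
 [ 442.   38.]
 [ 431.   39.]]
        26   22   18   14   10    6    2   -2   -6  -10  -14  -18  -22  -26  -30  -34  -38  -42  -46  -50  -54  -58
   70  160  141  141   90    7    7   81   85   84   84   84   82  104  344  345  344  344  343  345  286  275  nan
   66  192  158  140   83    6    6   83   84   83   83   84   82  104  160  321  373  348  160  211  265  251   23
   62  196  161  144   84    8    7   82   86   84   83   83   81  102  233  268  349  336  233  190  205   16   22
   58  196  163  139   90    8    7   81  137   83   83   82   12  241  273  242  243  260  249  nan    9   15   25
   54  196  161  139   88    7    6  135  137   38   39   33   12  241  273  241  242  271  241  114   13   16   23
   50  187  153  140   92    7    7  138  136   39   38   32   16  102  168  173  161  174  169  113   14   19   20
   46  159  142  140   92 
[... 599 characters left out ...]
  779  785  782  749 -835 -837 -838 -843 -838 -836 -838  565  494  349
   22 -840 -840 -838 -840  361  507  624  721  776  785  783  755  710  730  732  734  732  684  347  564  492  351
scene roof [[ 505. -152.]
 [ 732. -177.]
 [ 752.    5.]
 [ 525.   30.]]
panel top [[ 409. -135.]
 [ 422. -136.]
 [ 443.   42.]
 [ 430.   44.]]
t 0.1 tcp [ 0.2109 -0.5344  0.2305] yaw 21.53 z [-0.     0.002 -1.   ] F [-0.07  0.47  0.05] gap 0.085 q [-1.33  0.31  0.05  1.3   0.    1.43]
(0.25, -0.32, 0.25, 75) -> [ 115.1 -185.1  -19.2] mm [ -0.1  -0.1 -53.5] deg
(0.36, 0.0, 0.25, 75) -> [ 334.8 -442.4  -18.7] mm [ -0.1  -0.1 -53.5] deg
(0.53, 0.085, 0.2, 75) -> [ 524.1 -459.    31.4] mm [ -0.1  -0.1 -53.5] deg
```

```bash
python3 -m creep '[[0.01,-0.017,-0.002,0,0,-2],[0.026,-0.042,-0.005,0,0,-5],[0.042,-0.068,-0.008,0,0,-9],[0.058,-0.094,-0.011,0,0,-13],[0.074,-0.119,-0.014,0,0,-17],[0.09,-0.145,-0.017,0,0,-21],[0.103,-0.167,-0.019,0,0,-24],[0.115,-0.185,-0.019,0,0,-27]]' 0 40; python3 -c "
from h import *
go((.37,-.03,.25,75),(.535,.06,.2,75))"
```

```text
clock: 0.9
tcp_pos: [0.2501, -0.319, 0.2503]
orientation: [-0.0, 0.911, 0.412, 0.0]
wrist_force: [0.8, -0.9, 0.3]
finger_gap: 0.0001
t 0.9 tcp [ 0.2501 -0.319   0.2503] yaw 48.67 z [-0.  0. -1.] F [ 0.79 -0.87  0.25] gap 0.0 q [-1.1  -0.02 -0.3   1.29  0.    1.19]
(0.37, -0.03, 0.25, 75) -> [ 296.2 -100.8    0.4] mm [ -0.   -0.  -26.3] deg
(0.535, 0.06, 0.2, 75) -> [472.8 -36.3  50.4] mm [ -0.   -0.  -26.3] deg
```

```bash
python3 -m creep '[[0.02,-0.007,0,0,0,-2],[0.055,-0.019,0,0,0,-5],[0.095,-0.032,0,0,0,-8],[0.14,-0.048,0,0,0,-12],[0.185,-0.063,0,0,0,-16],[0.23,-0.078,0,0,0,-20],[0.268,-0.091,0,0,0,-24],[0.296,-0.1,0,0,0,-26.3]]'; python3 -c "
from h import *
go((.535,.06,.2,75),(.535,.06,.105,75))"
```

```text
clock: 1.7
tcp_pos: [0.3713, -0.0302, 0.2502]
orientation: [-0.0, 0.793, 0.609, 0.0]
wrist_force: [0.9, -0.8, 0.2]
finger_gap: 0.0001
t 1.7 tcp [ 0.3713 -0.0302  0.2502] yaw 75.08 z [-0.  0. -1.] F [ 0.92 -0.85  0.25] gap 0.0 q [-0.3  -0.09 -0.37  1.29  0.    1.53]
(0.535, 0.06, 0.2, 75) -> [129.3 135.   50.2] mm [-0.  -0.   0.1] deg
(0.535, 0.06, 0.105, 75) -> [129.3 135.  145.2] mm [-0.  -0.   0.1] deg
```

```bash
python3 -m creep '[[0.01,0.01,0,0,0,0],[0.03,0.031,0.005,0,0,0],[0.05,0.052,0.015,0,0,0],[0.07,0.073,0.02,0,0,0],[0.09,0.094,0.03,0,0,0],[0.11,0.115,0.035,0,0,0],[0.123,0.128,0.045,0,0,0],[0.129,0.135,0.05,0,0,0]]'; python3 -m creep '[[0,0,0.008,0,0,0],[0,0,0.022,0,0,0],[0,0,0.036,0,0,0],[0,0,0.05,0,0,0],[0,0,0.064,0,0,0],[0,0,0.078,0,0,0],[0,0,0.09,0,0,0],[0,0,0.095,0,0,0]]'; python3 -c "
from h import *
img,w=cloud('scene'); cv2.imwrite('pics/s1.png',cv2.resize(img[120:250,190:360],None,fx=4,fy=4,interpolation=cv2.INTER_CUBIC))
go((.51,-.035,.11,75))"
```

```text
clock: 2.5
tcp_pos: [0.5364, 0.0563, 0.1986]
orientation: [-0.0, 0.794, 0.607, -0.001]
wrist_force: [-0.4, 0.3, 0.3]
finger_gap: 0.0
clock: 3.3
tcp_pos: [0.5339, 0.0559, 0.1041]
orientation: [-0.001, 0.795, 0.607, -0.001]
wrist_force: [-0.1, 0.4, 0.8]
finger_gap: -0.0003
t 3.35 tcp [0.5339 0.0561 0.1039] yaw 74.78 z [-0.002 -0.    -1.   ] F [-0.82  0.74 -0.17] gap 0.0 q [-0.04  0.32 -0.27  0.98 -0.    1.79]
(0.51, -0.035, 0.11, 75) -> [-94.2   0.8  -6.1] mm [-0.1  0.  -0.2] deg
```

View pics/s1.png

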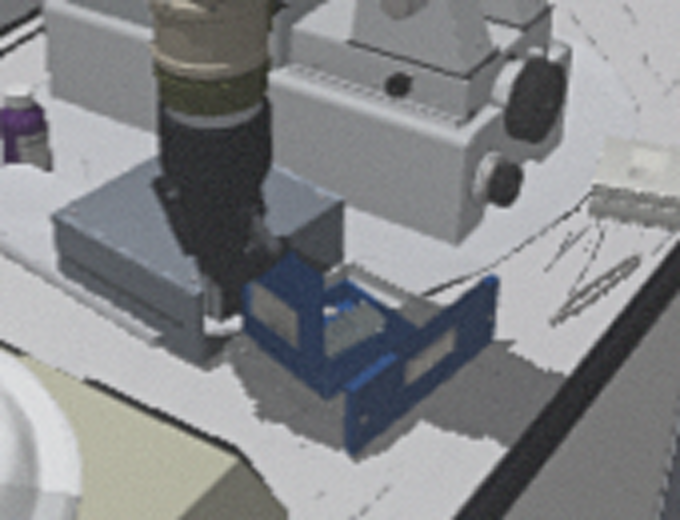

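```bash
python3 -m creep '[[-0.005,-0.002,-0.001,0,0,0],[-0.011,-0.004,-0.002,0,0,0],[-0.017,-0.006,-0.003,0,0,0],[-0.022,-0.006,-0.004,0,0,0],[-0.027,-0.006,-0.005,0,0,0],[-0.032,-0.006,-0.006,0,0,0],[-0.036,-0.006,-0.006,0,0,0],[-0.040,-0.006,-0.006,0,0,0]]'; python3 -m creep '[[-0.003,0,0,0,0,0],[-0.006,0,0,0,0,0],[-0.009,0,0,0,0,0],[-0.012,0,0,0,0,0],[-0.015,0,0,0,0,0],[-0.018,0,0,0,0,0],[-0.021,0,0,0,0,0],[-0.024,0,0,0,0,0]]';  python3 -c "
from h import *
img,w=cloud('scene'); cv2.imwrite('pics/s2.png',cv2.resize(img[120:250,190:360],None,fx=4,fy=4,interpolation=cv2.INTER_CUBIC))
go((.50,-.071,.05,75))"
```

```text
clock: 4.15
tcp_pos: [0.519, 0.0192, 0.1113]
orientation: [0.0, 0.794, 0.608, 0.0]
wrist_force: [0.1, 0.1, 0.2]
finger_gap: 0.0002
clock: 4.95
tcp_pos: [0.5126, -0.0039, 0.1112]
orientation: [0.0, 0.794, 0.608, -0.0]
wrist_force: [-0.8, 0.4, -0.5]
finger_gap: 0.0002
t 5.0 tcp [ 0.5125 -0.0042  0.1113] yaw 74.81 z [-0. -0. -1.] F [0.01 0.32 0.63] gap 0.0 q [-0.16  0.26 -0.33  0.98 -0.    1.67]
(0.5, -0.071, 0.05, 75) -> [-67.7   5.4  61.3] mm [-0.   0.  -0.2] deg
```

View pics/s2.png

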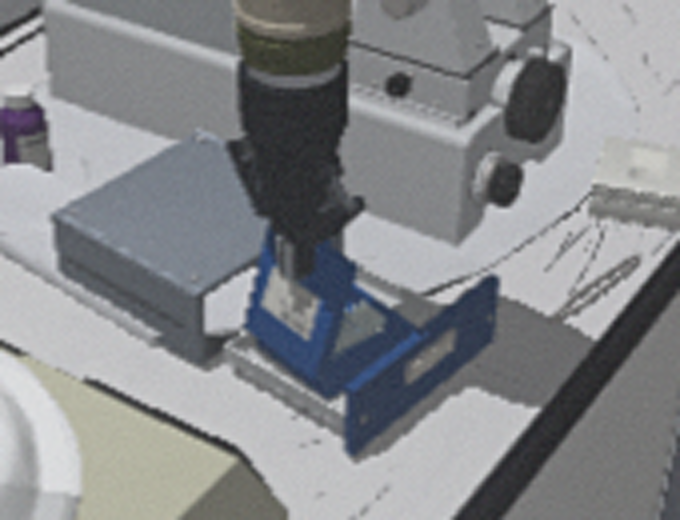

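```bash
python3 -m creep '[[-0.004,0,0,0,0,0],[-0.008,0,0.001,0,0,0],[-0.012,0,0.002,0,0,0],[-0.016,0,0.004,0,0,0],[-0.020,0,0.006,0,0,0],[-0.025,0,0.009,0,0,0],[-0.030,0,0.012,0,0,0],[-0.035,0,0.015,0,0,0]]'; python3 -m creep '[[-0.003,0,0.003,0,0,0],[-0.007,0,0.006,0,0,0],[-0.010,0,0.009,0,0,0],[-0.014,0,0.013,0,0,0],[-0.017,0,0.017,0,0,0],[-0.020,0,0.021,0,0,0],[-0.023,0,0.025,0,0,0],[-0.025,0,0.029,0,0,0]]';  python3 -c "
from h import *
go((.50,-.071,.05,75))"
```

```text
clock: 5.8
tcp_pos: [0.5034, -0.0378, 0.096]
orientation: [-0.0, 0.794, 0.608, -0.0]
wrist_force: [-0.5, 0.0, -0.4]
finger_gap: 0.0001
clock: 6.6
tcp_pos: [0.4969, -0.0618, 0.0669]
orientation: [0.0, 0.794, 0.608, -0.0]
wrist_force: [1.0, 0.1, -0.0]
finger_gap: -0.0
t 6.6 tcp [ 0.4969 -0.0618  0.0669] yaw 74.83 z [-0. -0. -1.] F [ 1.02  0.1  -0.03] gap -0.0 q [-0.28  0.29 -0.42  0.87 -0.    1.55]
(0.5, -0.071, 0.05, 75) -> [-8.1  5.4 16.9] mm [-0.   0.  -0.2] deg
```

```bash
python3 -m creep '[[-0.002,0.001,0.002,0,0,0],[-0.004,0.002,0.004,0,0,0],[-0.006,0.003,0.006,0,0,0],[-0.007,0.004,0.008,0,0,0],[-0.008,0.005,0.010,0,0,0],[-0.008,0.005,0.012,0,0,0],[-0.008,0.005,0.014,0,0,0],[-0.008,0.005,0.015,0,0,0]]';  python3 -m creep '[[0,0,0.0005,0,0,0],[0,0,0.001,0,0,0],[0,0,0.0015,0,0,0],[0,0,0.002,0,0,0],[0,0,0.0025,0,0,0],[0,0,0.003,0,0,0],[0,0,0.003,0,0,0],[0,0,0.003,0,0,0]]'; python3 -c "
from h import *
img,w=cloud('scene'); cv2.imwrite('pics/s3.png',cv2.resize(img[120:250,190:360],None,fx=4,fy=4,interpolation=cv2.INTER_CUBIC))
go()"
```

```text
clock: 7.4
tcp_pos: [0.4996, -0.0704, 0.052]
orientation: [-0.0, 0.794, 0.608, -0.0]
wrist_force: [0.5, 0.1, 1.0]
finger_gap: -0.0001
clock: 8.2
tcp_pos: [0.4997, -0.0706, 0.0493]
orientation: [0.0, 0.794, 0.608, -0.0]
wrist_force: [0.5, 0.5, 0.3]
finger_gap: -0.0003
t 8.25 tcp [ 0.4998 -0.0706  0.0493] yaw 74.83 z [ 0. -0. -1.] F [ 0.4   0.71 -0.47] gap 0.0 q [-0.3   0.31 -0.43  0.83 -0.    1.54]
```

View pics/s3.png

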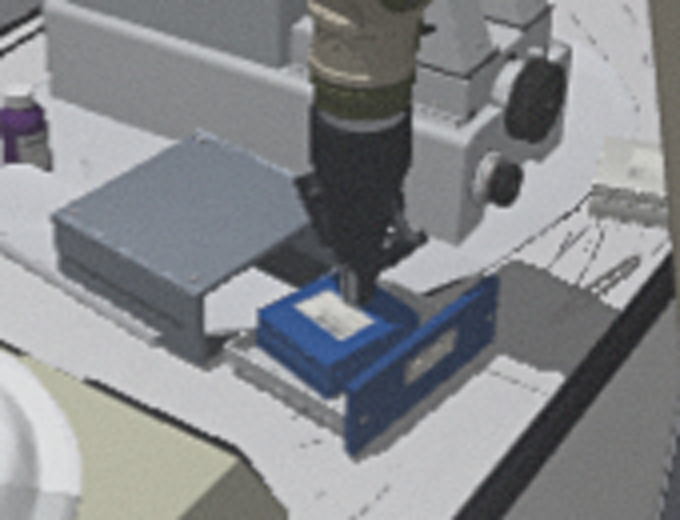

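The lid lies on the box with the fingertips on it (350,295). Pressing on until a few newtons show.

```bash
python3 -m creep '[[0,0,0.0005,0,0,0],[0,0,0.001,0,0,0],[0,0,0.0015,0,0,0],[0,0,0.002,0,0,0],[0,0,0.002,0,0,0],[0,0,0.002,0,0,0],[0,0,0.002,0,0,0],[0,0,0.002,0,0,0]]'; python3 -c "
from h import *
go()"
```

```text
clock: 9.05
tcp_pos: [0.5012, -0.0708, 0.0488]
orientation: [0.001, 0.794, 0.608, 0.001]
wrist_force: [-1.1, 1.6, 9.3]
finger_gap: 0.0001
t 9.05 tcp [ 0.5012 -0.0708  0.0488] yaw 74.84 z [ 0.003 -0.001 -1.   ] F [-1.14  1.56  9.33] gap 0.0 q [-0.3   0.31 -0.43  0.82  0.    1.54]
```

```bash
python3 -m creep '[[0,0,-0.004,0,0,0],[0,0,-0.012,0,0,0],[0,0,-0.022,0,0,0],[0,0,-0.034,0,0,0],[0,0,-0.046,0,0,0],[0,0,-0.056,0,0,0],[0,0,-0.064,0,0,0],[0,0,-0.07,0,0,0]]'; python3 -c "
from h import *
img,w=cloud('scene'); cv2.imwrite('pics/s4.png',cv2.resize(img[120:250,190:360],None,fx=4,fy=4,interpolation=cv2.INTER_CUBIC))
hsv=cv2.cvtColor(img,cv2.COLOR_BGR2HSV); m=cv2.inRange(hsv,(100,120,40),(125,255,255))>0
p=w[m]; k=p[(p[:,0]>.45)&(p[:,0]<.6)&(abs(p[:,1]+.05)<.1)&(p[:,2]>.02)]; print('box z',np.percentile(k[:,2],[50,90,97,100]))
k=k[k[:,2]>.045];print(cv2.minAreaRect((k[:,:2]*1000).astype(np.float32)))
A=np.c_[k[:,:2],np.ones(len(k))]; print('top slope',np.linalg.lstsq(A,k[:,2],rcond=None)[0])
go((.378,-.043,.12,82.7),(.378,-.043,.042,82.7))"
```

```text
clock: 9.85
tcp_pos: [0.5, -0.0706, 0.1183]
orientation: [0.0, 0.794, 0.608, 0.0]
wrist_force: [0.1, -0.8, 0.3]
finger_gap: -0.0003
box z [0.05052171 0.05244655 0.05321295 0.05559716]
((507.71356201171875, -50.850379943847656), (96.9441909790039, 87.2072982788086), 75.26567840576172)
top slope [ 0.00183053 -0.00308305  0.04963723]
t 9.9 tcp [ 0.5004 -0.0708  0.1189] yaw 74.83 z [ 0.002 -0.001 -1.   ] F [-0.31 -0.27  0.72] gap -0.0 q [-0.3   0.24 -0.33  0.99 -0.    1.54]
(0.378, -0.043, 0.12, 82.7) -> [  -5.2 -125.4   -1.3] mm [ 0.1  0.  -7.9] deg
(0.378, -0.043, 0.042, 82.7) -> [  -5.2 -125.6   76.7] mm [ 0.1  0.  -7.9] deg
```

View pics/s4.png

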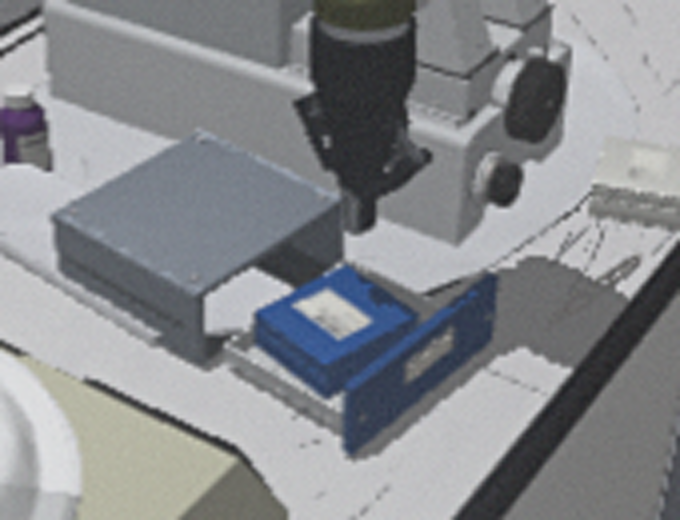

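The lid is shut and level (box top about z 0.05, slopes near zero). Now round to the front panel.

```bash
python3 -m creep '[[0,-0.008,0,0,0,-1],[-0.001,-0.025,0,0,0,-2],[-0.002,-0.045,0,0,0,-3],[-0.003,-0.065,0,0,0,-4],[-0.004,-0.085,0,0,0,-5],[-0.005,-0.103,0,0,0,-6],[-0.005,-0.117,0,0,0,-7],[-0.005,-0.125,0,0,0,-7.9]]'; python3 -m creep '[[0,0,0.005,0,0,0],[0,0,0.015,0,0,0],[0,0,0.028,0,0,0],[0,0,0.042,0,0,0],[0,0,0.055,0,0,0],[0,0,0.066,0,0,0],[0,0,0.073,0,0,0],[0,0,0.077,0,0,0]]';  python3 -c "
from h import *
go((.4055,-.0462,.042,82.7),(.5415,-.0633,.042,82.7))"
```

```text
clock: 10.7
tcp_pos: [0.376, -0.0421, 0.1168]
orientation: [-0.001, 0.75, 0.661, -0.0]
wrist_force: [0.6, -0.5, -0.2]
finger_gap: -0.0001
clock: 11.5
tcp_pos: [0.3777, -0.0427, 0.0392]
orientation: [-0.001, 0.751, 0.661, -0.0]
wrist_force: [0.6, -1.1, -0.0]
finger_gap: 0.0
t 11.5 tcp [ 0.3777 -0.0427  0.0392] yaw 82.73 z [-0.001  0.    -1.   ] F [ 0.57 -1.12 -0.04] gap 0.0 q [-0.32  0.11 -0.73  0.73 -0.    1.37]
(0.4055, -0.0462, 0.042, 82.7) -> [ 0.  28.  -2.8] mm [-0.1 -0.   0. ] deg
(0.5415, -0.0633, 0.042, 82.7) -> [  0.3 165.1  -3. ] mm [-0.1 -0.   0. ] deg
```

```bash
python3 -m creep '[[0,0.005,0,0,0,0],[0,0.011,-0.001,0,0,0],[0,0.016,-0.002,0,0,0],[0,0.019,-0.003,0,0,0],[0,0.022,-0.003,0,0,0],[0,0.025,-0.003,0,0,0],[0,0.028,-0.003,0,0,0],[0,0.031,-0.003,0,0,0]]'; python3 -m creep '[[0,0.003,0,0,0,0],[0,0.006,0,0,0,0],[0,0.010,0,0,0,0],[0,0.014,0,0,0,0],[0,0.019,0,0,0,0],[0,0.024,0,0,0,0],[0,0.029,0,0,0,0],[0,0.034,0,0,0,0]]';  python3 -c "
from h import *
go((.5415,-.0633,.042,82.7))"
```

```text
clock: 12.3
tcp_pos: [0.4085, -0.0466, 0.0432]
orientation: [-0.0, 0.751, 0.661, -0.0]
wrist_force: [-0.4, 0.3, 0.5]
finger_gap: -0.0001
clock: 13.1
tcp_pos: [0.4427, -0.0509, 0.0432]
orientation: [-0.0, 0.75, 0.661, -0.0]
wrist_force: [-1.0, 0.5, -0.3]
finger_gap: -0.0002
t 13.1 tcp [ 0.4427 -0.0509  0.0432] yaw 82.74 z [-0.  0. -1.] F [-0.97  0.53 -0.35] gap -0.0 q [-0.29  0.22 -0.58  0.77  0.    1.4 ]
(0.5415, -0.0633, 0.042, 82.7) -> [ 0.2 99.6  1.2] mm [-0. -0.  0.] deg
```

```bash
python3 -m creep '[[0,0.005,0,0,0,0],[0,0.010,0,0,0,0],[0,0.015,0,0,0,0],[0,0.020,0,0,0,0],[0,0.025,0,0,0,0],[0,0.030,0,0,0,0],[0,0.035,0,0,0,0],[0,0.040,0,0,0,0]]'; python3 -m creep '[[0,0.005,0,0,0,0],[0,0.010,0,0,0,0],[0,0.015,0,0,0,0],[0,0.020,0,0,0,0],[0,0.024,0,0,0,0],[0,0.028,0,0,0,0],[0,0.031,0,0,0,0],[0,0.033,0,0,0,0]]';  python3 -c "
from h import *
img,w=cloud('scene'); cv2.imwrite('pics/s5.png',cv2.resize(img[120:250,190:360],None,fx=4,fy=4,interpolation=cv2.INTER_CUBIC))
go((.5415,-.0633,.042,82.7))"
```

```text
clock: 13.9
tcp_pos: [0.4824, -0.056, 0.0433]
orientation: [0.0, 0.75, 0.661, -0.0]
wrist_force: [-0.4, 0.6, -0.5]
finger_gap: -0.0001
clock: 14.7
tcp_pos: [0.5151, -0.0603, 0.0433]
orientation: [0.0, 0.751, 0.661, -0.0]
wrist_force: [-0.8, -0.0, -1.1]
finger_gap: -0.0
t 14.75 tcp [ 0.5154 -0.0604  0.0434] yaw 82.73 z [ 0.001 -0.    -1.   ] F [ 0.31  0.19 -0.13] gap -0.0 q [-0.27  0.34 -0.4   0.82 -0.    1.43]
(0.5415, -0.0633, 0.042, 82.7) -> [ 0.4 26.3  1.4] mm [0. 0. 0.] deg
```

View pics/s5.png

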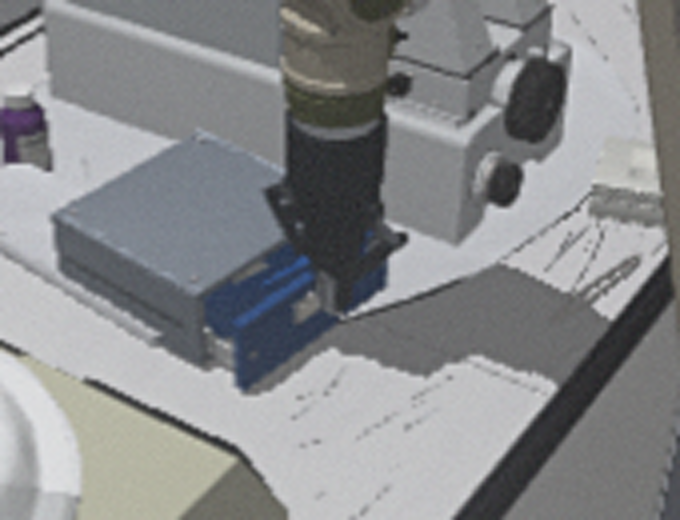

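The tray is mostly in, with about 25 mm of gap left between the panel (310,320) and the locker. From here I go slowly.

```bash
python3 -m creep '[[0,0.003,0,0,0,0],[0,0.006,0,0,0,0],[0,0.009,0,0,0,0],[0,0.011,0,0,0,0],[0,0.013,0,0,0,0],[0,0.015,0,0,0,0],[0,0.016,0,0,0,0],[0,0.017,0,0,0,0]]'; python3 -m creep '[[0,0.001,0,0,0,0],[0,0.002,0,0,0,0],[0,0.003,0,0,0,0],[0,0.004,0,0,0,0],[0,0.005,0,0,0,0],[0,0.006,0,0,0,0],[0,0.007,0,0,0,0],[0,0.007,0,0,0,0]]';  python3 -c "
from h import *
go((.5415,-.0633,.042,82.7))"
```

```text
clock: 15.55
tcp_pos: [0.5317, -0.0624, 0.0433]
orientation: [0.0, 0.751, 0.661, -0.0]
wrist_force: [-2.0, -0.5, 1.5]
finger_gap: -0.0002
clock: 16.35
tcp_pos: [0.5388, -0.0632, 0.0433]
orientation: [0.0, 0.75, 0.661, 0.0]
wrist_force: [-0.3, -0.1, -0.2]
finger_gap: -0.0003
t 16.35 tcp [ 0.5388 -0.0632  0.0433] yaw 82.73 z [ 0.  0. -1.] F [-0.32 -0.11 -0.24] gap -0.0 q [-0.26  0.38 -0.34  0.84  0.    1.43]
(0.5415, -0.0633, 0.042, 82.7) -> [0.2 2.7 1.3] mm [ 0. -0.  0.] deg
```

Now 0.5 mm per row, with a force check after each call.

```bash
python3 -m creep '[[0,0.0005,0,0,0,0],[0,0.001,0,0,0,0],[0,0.0015,0,0,0,0],[0,0.002,0,0,0,0],[0,0.0025,0,0,0,0],[0,0.003,0,0,0,0],[0,0.0035,0,0,0,0],[0,0.004,0,0,0,0]]'
```

```text
clock: 17.15
tcp_pos: [0.5425, -0.0636, 0.0433]
orientation: [-0.0, 0.75, 0.661, -0.0]
wrist_force: [-2.3, 0.6, 0.5]
finger_gap: -0.0001
```

```bash
python3 -m creep '[[0,0.0005,0,0,0,0],[0,0.001,0,0,0,0],[0,0.0015,0,0,0,0],[0,0.002,0,0,0,0],[0,0.0025,0,0,0,0],[0,0.003,0,0,0,0],[0,0.003,0,0,0,0],[0,0.003,0,0,0,0]]'
```

```text
clock: 17.95
tcp_pos: [0.5456, -0.0641, 0.0433]
orientation: [0.0, 0.751, 0.661, 0.0]
wrist_force: [-0.5, 0.2, -0.2]
finger_gap: 0.0004
```

```bash
python3 -m creep '[[0,0.0005,0,0,0,0],[0,0.001,0,0,0,0],[0,0.0015,0,0,0,0],[0,0.002,0,0,0,0],[0,0.0025,0,0,0,0],[0,0.003,0,0,0,0],[0,0.0035,0,0,0,0],[0,0.0035,0,0,0,0]]'; python3 -c "
from h import *
img,w=cloud('scene'); cv2.imwrite('pics/s6.png',cv2.resize(img[150:230,200:300],None,fx=7,fy=7,interpolation=cv2.INTER_CUBIC)); go()"
```

```text
clock: 18.75
tcp_pos: [0.549, -0.0645, 0.0433]
orientation: [0.0, 0.751, 0.661, 0.0]
wrist_force: [-0.8, 1.4, -0.0]
finger_gap: -0.0004
t 18.8 tcp [ 0.549  -0.0646  0.0433] yaw 82.74 z [ 0. -0. -1.] F [ 0.53  0.27 -0.59] gap 0.0 q [-0.26  0.4  -0.32  0.85 -0.    1.44]
```

View pics/s6.png

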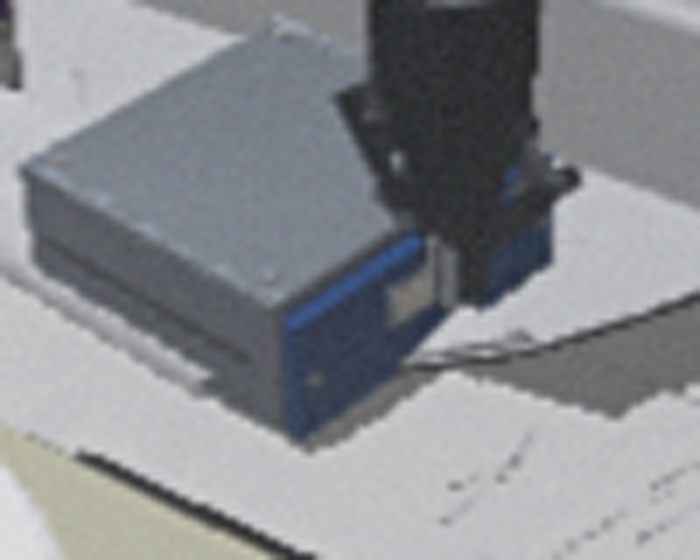

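The panel (corner 285,320) is almost against the locker's face. I continue until the stop is felt.

```bash
python3 -m creep '[[0,0.0004,0,0,0,0],[0,0.0008,0,0,0,0],[0,0.0012,0,0,0,0],[0,0.0016,0,0,0,0],[0,0.002,0,0,0,0],[0,0.002,0,0,0,0],[0,0.002,0,0,0,0],[0,0.002,0,0,0,0]]'
```

```text
clock: 19.6
tcp_pos: [0.551, -0.0648, 0.0433]
orientation: [0.0, 0.751, 0.661, 0.0]
wrist_force: [-0.4, -0.3, 0.2]
finger_gap: 0.0
```

```bash
python3 -m creep '[[0,0.0004,0,0,0,0],[0,0.0008,0,0,0,0],[0,0.0012,0,0,0,0],[0,0.0016,0,0,0,0],[0,0.002,0,0,0,0],[0,0.002,0,0,0,0],[0,0.002,0,0,0,0],[0,0.002,0,0,0,0]]'
```

```text
clock: 20.4
tcp_pos: [0.5524, -0.065, 0.0433]
orientation: [-0.0, 0.751, 0.661, -0.0]
wrist_force: [-4.2, 1.0, 3.1]
finger_gap: 0.0002
```

```bash
python3 -m creep '[[0,0.0003,0,0,0,0],[0,0.0006,0,0,0,0],[0,0.0009,0,0,0,0],[0,0.0009,0,0,0,0],[0,0.0009,0,0,0,0],[0,0.0009,0,0,0,0],[0,0.0009,0,0,0,0],[0,0.0009,0,0,0,0]]'
```

```text
clock: 21.2
tcp_pos: [0.5524, -0.0649, 0.0432]
orientation: [-0.001, 0.751, 0.661, -0.001]
wrist_force: [-7.5, 0.7, 5.8]
finger_gap: 0.0001
```

TCP stayed put while the force rose to 7.5 N: that is the stop. Backing off and checking.

```bash
python3 -m creep '[[0,-0.001,0,0,0,0],[0,-0.004,0,0,0,0],[0,-0.012,0,0,0,0],[0,-0.025,0,0,0,0],[0,-0.042,0,0,0,0],[0,-0.06,0,0,0,0],[0,-0.075,0,0,0,0],[0,-0.085,0,0,0,0]]'; python3 -m creep '[[0,0,-0.008,0,0,0],[0,0,-0.025,0,0,0],[0,-0.005,-0.045,0,0,0],[0,-0.015,-0.065,0,0,0],[0,-0.03,-0.085,0,0,0],[0,-0.045,-0.1,0,0,0],[0,-0.055,-0.11,0,0,0],[0,-0.06,-0.115,0,0,0]]'; python3 -c "
from h import *
go()
img,w=cloud('scene'); cv2.imwrite('pics/s7.png',cv2.resize(img[90:340,150:400],(600,600),interpolation=cv2.INTER_CUBIC))
img0=np.load('pics/scene.npz')['img']
img2,w2=cloud('top'); 
hsv=cv2.cvtColor(img2,cv2.COLOR_BGR2HSV); m=cv2.inRange(hsv,(100,100,30),(125,255,255))>0
p=w2[m]; k=p[(p[:,0]>.5)&(p[:,0]<.62)&(abs(p[:,1]+.06)<.11)]; print('panel',len(k),k.mean(0),cv2.minAreaRect((k[:,:2]*1000).astype(np.float32)))"
```

```text
clock: 22.0
tcp_pos: [0.4685, -0.0542, 0.0433]
orientation: [0.0, 0.751, 0.661, 0.0]
wrist_force: [-0.1, 0.4, -0.9]
finger_gap: 0.0003
clock: 22.8
tcp_pos: [0.4104, -0.047, 0.1597]
orientation: [0.001, 0.751, 0.661, 0.001]
wrist_force: [0.1, 0.1, 1.1]
finger_gap: -0.0004
t 22.8 tcp [ 0.4104 -0.047   0.1597] yaw 82.73 z [ 0.002 -0.001 -1.   ] F [0.1  0.12 1.08] gap -0.0 q [-0.31  0.04 -0.47  1.06 -0.    1.39]
panel 176 [ 0.57132271 -0.0632998   0.0682473 ] ((571.8771362304688, -66.31045532226562), (164.62002563476562, 9.340062141418457), 82.78075408935547)
```

View pics/s7.png

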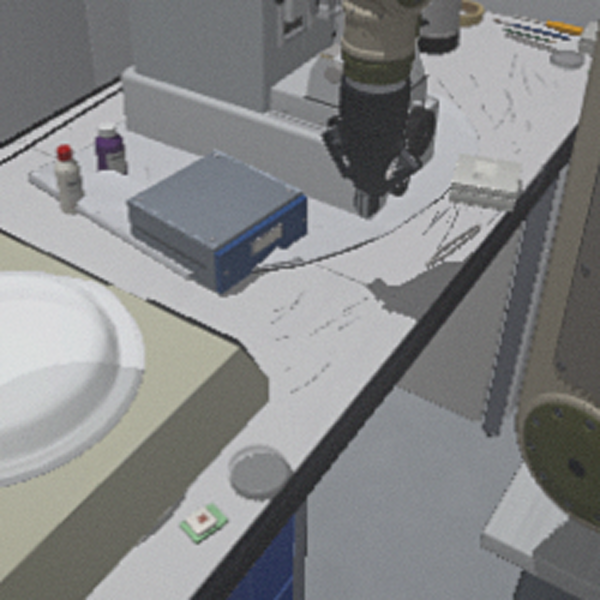

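The panel (260,240) sits flush against the locker. The dish, cassette, forceps and grey box stand where they were, and the robot touches nothing.

```bash
python3 -c "
from workcell import env
print(env.hand_in())"
```

```text
the job is handed in; nothing more can be done
None
```

I shut the box's lid with the closed fingertips while the tray was still out, then pushed the tray home by its blue front panel. I handed in at about 23 s of the 48 s allowed.

- **Lid:** I pressed it down until the wrist force reached about 9 N. Before I pushed the tray, the box's top measured level at about 50 mm, against 49 mm expected for a shut box. I could not see the box again once it was inside.
- **Tray:** I slowed to about 4 mm/s over the last few millimetres. At the end the fingertips stopped moving while the push rose to 7.5 N, so the tray was against its stop. The last picture shows the panel flush with the locker's face.
- **Disagreement:** The stop came about 11 mm further in than my first camera estimate of the locker's position. I put this down to blurred edges in the top view, because the force and the last picture agree with each other.
- **Surroundings:** By eye, the things standing around look unmoved in the last picture. I did not measure their positions. The arm was clear of everything at hand-in.

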